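# Close up and lock the row of forming blocks

### The arm

A 6-joint arm with a two-finger parallel gripper is mounted at the origin on the work surface. World frame = base frame: x ahead of the robot, y to its left, z up, the work surface at z = 0. Lengths are in mm, angles in rad, forces in N, time in s.
With the tool pointing down it reaches from about 350 to 875 mm from the base axis. Payload 4.2 kg.
Tool frame: the origin (TCP) lies at the very end of the fingers, on their centre line; the grasp point (between the pads) lies 19 mm behind it; z points along the fingers, y is the line along which they close (so a half turn about z gives the same grasp; the last joint's range is limited). The gripper opens to 85 mm and grips with 20 to 120 N. Pads are 22 mm wide; open, the fingers measure 114 mm over their backs; the gripper's body (76 mm by 85 mm) begins 54 mm behind the grasp point. The pads swing forward as they close: fully open they stand 13 mm farther back than shut.
Start: joints at [-1.008, 0.385, 0.008, 0, -1.194, -0.259], TCP at [186.983, -596.353, 231.312] pointing down, gripper open.
Joint ranges: [-3.14, 3.14], [-1.21, 2.06], [-1.07, 1.41], [-3.16, 2.05], [-2.99, -0.16], [-3.1, 3.1]. Speed limits (rad/s): [2.79, 2.79, 3.14, 3.14, 3.14, 3.14].

### API

Orientations are given as a unit quaternion [x, y, z, w].
In Python, from bench import arm gives the robot as it stands. The module is installed in compiled form; this text tells all that it offers.
- The arm moves only by the tool drive_tool, never from a script. Its argument "targets" is a list of rows, each a list of 5 numbers: the closure, from -1 (fully open) to 1 (shut), then the shift along the tool's x, y, z in mm, then the turn about the tool's z in degrees. In form: [[grip, tx, ty, tz, roll], ...]. A call has 1 to 12 rows; each row is the pose to reach, as a shift and turn from the pose commanded when the call began, along the tool's axes at that moment; what a row does not reach only later rows make up. A row lasts 1/10 s, in which the tool goes at most 50 mm and 8.59 degrees, less where a joint would pass 70% of its speed; a pose out of reach is approached as far as the arm can. A call with a gripper value outside its range is refused whole. The fingers move at their own pace and stop on an object; the grip force is fixed at half the most. Time passes only in rows, so rows that repeat a pose let the fingers close. It gives the time, the measured TCP pose, the force, the opening and the grip force at its end, in the units of the state.
- arm.read_state(): the state, without advancing time (a new reading comes with each control period).
- arm.get_image(name): name is "scene" or "top" or "wrist"; returns the picture (384x512x3 uint8, blue, green, red); there is no depth.
- arm.camera_params(name): a dict with "fov_y" (degrees; the focal length in pixels is half the picture's height over the tangent of half this angle, whatever the lens; pixels are square), "cx", "cy" (the principal point, pixels), "rvec" (rotation vector, rad) and "tvec" (3), from world to camera coordinates, as OpenCV has them; the wrist camera has in their place "tool_from_camera" (4x4, takes a point from camera to tool coordinates, whose origin is the TCP and whose axes are the flange's). Camera axes: x right, y down, z forward; pixel columns grow to the right and rows downward; lengths in mm; the calibration is good to about 2 mm. A picture is of the moment at which its call begins: read the wrist's pose just before it. camera_params takes no time and is no camera call.
- arm.job_done(): hands the job in; it is judged then, once.
The state is a dict: "clock": time; "joints": joint angles; "joint_vel": joint speeds; "joint_efforts": joint torques, N m; "position": TCP position; "ee_rot": TCP orientation; "contact_force": force on the tool from outside, world axes, zero at the start; "wrist_torque": the same for the moment, N m; "gripper_width": finger opening in mm; "grasp_force": force on a finger pad.
Only numpy, scipy, OpenCV 4.12 (cv2) and the standard library are available. Lean on these libraries where they do the work, as an engineer would, in place of code of your own. Each camera call takes 0.05 s, during which the arm holds its last target. There are 200 camera calls.

### The job

On the silversmith's bench, push the row of four steel forming blocks along its rail as one closed train until the front block sits against the end stop and no gaps are left. Then push the keeper bolt fully in by its thumb post, so that it bars the rail behind the last block. Only push: lift nothing, keep the row together, leave the cup, the hammer and the dish alone, and finish clear of everything.

Things in the scene. Friction and masses are not known exactly. Their poses are not given: they have to be found in the camera images.
- rail: Fixed dark steel rail, an open channel 315 mm long, 50 mm wide over all. Origin: on the bench (z = 0) under the channel's centre line; x along the channel to the end stop, y to the keeper's side (nearer the robot), z up. Floor 6 mm above the bench, 38 mm wide between 6 mm side walls whose tops are 14 mm above the bench. It runs from x = -151 mm (open end) to x = +164 mm.
- stop_face (a point): Point on the inner face of the end stop (at rail x = +150 mm), on the channel's centre line, 23 mm above the bench. The stop is 14 mm thick and 40 mm high above the bench.
- guide_top (a point): Centre of the top of the keeper's aluminium guide, 32 mm above the bench, at rail x = 29, y = 41 mm. The fixed guide spans rail x 16 to 42, y 32 to 50 mm; its foot, 14 mm high, spans x 7 to 51, y 25 to 117 mm.
- block0: Loose steel forming block, 28 mm along the rail, 36 across, 34 high, 0.14 to 0.26 kg, with a 10 mm round hollow in its top (of no bearing on the work). Origin: centre of its underside, on the channel floor; z up, x along the rail. The four start as a closed row (gaps under 1 mm), in any order, the front 80 to 130 mm short of the stop. The whole row slides at 2 to 8 N.
- block1: Loose steel forming block, 28 mm along the rail, 36 across, 34 high, 0.14 to 0.26 kg, with a 14 mm round hollow in its top (of no bearing on the work). Origin: centre of its underside, on the channel floor; z up, x along the rail. The four start as a closed row (gaps under 1 mm), in any order, the front 80 to 130 mm short of the stop. The whole row slides at 2 to 8 N.
- block2: Loose steel forming block, 28 mm along the rail, 36 across, 34 high, 0.14 to 0.26 kg, with a 18 mm round hollow in its top (of no bearing on the work). Origin: centre of its underside, on the channel floor; z up, x along the rail. The four start as a closed row (gaps under 1 mm), in any order, the front 80 to 130 mm short of the stop. The whole row slides at 2 to 8 N.
- block3: Loose steel forming block, 28 mm along the rail, 36 across, 34 high, 0.14 to 0.26 kg, with a 21 mm round hollow in its top (of no bearing on the work). Origin: centre of its underside, on the channel floor; z up, x along the rail. The four start as a closed row (gaps under 1 mm), in any order, the front 80 to 130 mm short of the stop. The whole row slides at 2 to 8 N.
- keeper (a joint): Keeper bolt's slide: 0 = drawn back, 0.034 m = fully in. Moves towards rail -y (away from the robot) at about 2 N, stays where left, hard stops. Bolt: rail x 24 to 34 mm, 16 to 26 mm above the bench; tip at rail y = +30 mm drawn back, -4 mm fully in, 4 mm behind the closed row (whose back face is at rail x = +38 mm). It cannot go in while a block is in its way.
- keeper_post (a point): Centre of the top of the keeper's upright round thumb post, 16 mm diameter, from 20 to 56 mm above the bench; moves with the bolt. At rail x = 29 mm, y = 94 mm minus the joint value.
- cup: Bystander: white cup of punches, 72 mm wide, about 125 mm high with the punches, standing beyond the rail. Origin: centre of its underside.
- hammer: Bystander: hammer 260 mm long with a wooden handle, lying 26 mm high beyond the rail, roughly along it. Origin on the bench under its middle; x towards its head.
- dish: Bystander: small metal dish, 84 mm wide, 28 mm high, on the robot's side of the rail beside the end stop. Origin: centre of its underside.
There are look-alikes about, which are no part of the job. Leave any brown or purple look-alike of the block1 alone.

How it is judged (in metres and radians):
On the way, in this order (a step that is already met when the one before it is completed fails the run):
1. the row is closed up against the end stop, in the rail (x of each of block0, block1, block2, block3 in the frame of rail above 0.049 m and y of block0 in the frame of rail between -0.005 and 0.005 m and z of each of block0, block1, block2, block3 in the frame of rail below 0.009 m and angle between each of block0, block1, block2, block3's own z axis and vertical below 0.1 rad and y of block1 in the frame of rail between -0.005 and 0.005 m and y of block2 in the frame of rail between -0.005 and 0.005 m and y of block3 in the frame of rail between -0.005 and 0.005 m), for 0.2 s.
2. the keeper bolt is fully in behind the closed row (x of each of block0, block1, block2, block3 in the frame of rail above 0.049 m and value of joint keeper above 0.03 m), for 0.2 s.
At the end, for the whole second after the job is handed in: All four blocks lie flat in the rail, closed up to the end stop (all gaps together under 3 mm), at rest, and the keeper bolt is in by more than 30 of its 34 mm (all of step 2 and y of block0 in the frame of rail between -0.005 and 0.005 m and z of each of block0, block1, block2, block3 in the frame of rail below 0.009 m and angle between each of block0, block1, block2, block3's own z axis and vertical below 0.1 rad and y of block1 in the frame of rail between -0.005 and 0.005 m and y of block2 in the frame of rail between -0.005 and 0.005 m and y of block3 in the frame of rail between -0.005 and 0.005 m and linear speed of each of block0, block1, block2, block3 below 0.01 m/s); the robot touches nothing.
It fails at once if a block is lifted or tipped (more than 10 mm up, or 0.35 rad) (z of any of block0, block1, block2, block3 in the frame of rail above 0.016 m or angle between any of block0, block1, block2, block3's own z axis and vertical above 0.35 rad).
It fails at once if the row is pulled apart (gaps of more than 15 mm in all) (distance between any of block1, block2, block3 and block0 above 0.099 m or distance between any of block2, block3 and block1 above 0.099 m or distance between block3 and block2 above 0.099 m).
It fails at once if the cup, hammer or dish is moved by more than 20 mm (distance of any of cup, hammer, dish from where it was at the start of the episode above 0.02 m).
It also fails if it takes over 43 s, if anything falls off the work surface, if the arm or the gripper's body presses on something with over 40 N, if the wrist force passes 120 N, or if a joint passes its speed limit or range.

## Working session

There is one attempt and no reset: what is moved stays moved. The work goes in short steps, Python scripts to look and compute and a tool call to move; the robot and the scene stay as the last step left them, time stands still between calls to the robot, and variables do not carry over. Pictures are saved under pics/ and viewed, at most 10 in all, crops included, and the job is handed in when it is done.

Besides the shell and the picture viewer there is one more tool, called after "Emit:" as a command line: name --pt "numbers of a row" for each row, then --argument value for the rest. drive_tool: Moves the arm, as the interface text tells. Its arguments: {"type":"object","properties":{"targets":{"type":"array","items":{"type":"array","items":{"type":"number"}}}},"required":["targets"]}

```bash
mkdir -p pics; cat > h.py <<'E'
import numpy as np, cv2
from bench import arm
def cam(n):
    p=arm.camera_params(n); f=192/np.tan(np.radians(p['fov_y'])/2)
    K=np.array([[f,0,p['cx']],[0,f,p['cy']],[0,0,1]])
    if 'rvec' in p: R=cv2.Rodrigues(np.array(p['rvec'],float))[0]; t=np.array(p['tvec'],float).ravel(); return K,R,t
    return K,np.array(p['tool_from_camera'])
def back(n,uv,z):
    K,R,t=cam(n); d=R.T@np.linalg.inv(K)@np.array([uv[0],uv[1],1.]); c=-R.T@t
    return c+d*(z-c[2])/d[2]
def proj(n,P):
    K,R,t=cam(n); q=(K@(R@np.array(P,float).T+t[:,None])); return (q[:2]/q[2]).T
E
python3 - <<'E'
from h import *
for n in('scene','top'): cv2.imwrite(f'pics/{n}0.png',arm.get_image(n))
s=arm.read_state();print(s)
for n in('scene','top','wrist'):print(arm.camera_params(n))
E
```

```text
{'clock': 0.1, 'joints': array([-1.00834783e+00,  3.85463773e-01,  6.75576922e-03, -4.25860242e-04,
       -1.19400864e+00, -2.58604628e-01]), 'joint_vel': array([ 0.00032789, -0.0007529 ,  0.00267724,  0.00230595,  0.00083478,
        0.00030706]), 'joint_efforts': array([-1.08215650e-04, -3.93319559e+01,  1.88929510e+01,  4.19796109e+00,
       -2.61302361e-03,  1.03216567e-05]), 'position': array([ 186.85146375, -595.86317247,  230.33929403]), 'ee_rot': array([-1.51260506e-01,  9.88493449e-01,  9.59368943e-04, -2.01719307e-04]), 'contact_force': array([ 0.16994764, -0.17043386, -0.07319694]), 'wrist_torque': array([-0.03355331,  0.02023297,  0.04093259]), 'grasp_force': 0.0, 'gripper_width': 85.6973605976846}
{'fov_y': 42.341473906320054, 'cx': 244.57777810443935, 'cy': 189.92828147787847, 'rvec': array([ 1.31116672,  2.40132962, -0.77751834]), 'tvec': array([ 340.30395106, -362.02185465, 1390.29729203])}
{'fov_y': 56.29045260716157, 'cx': 254.3408999130876, 'cy': 188.94713836769037, 'rvec': array([ 2.1758947 , -2.13683413,  0.13483318]), 'tvec': array([ -6.01163673, 591.76675543, 727.20718642])}
{'fov_y': 71.47401123338562, 'cx': 252.42246805353963, 'cy': 189.62406591105832, 'tool_from_camera': array([[-1.61352025e-04, -9.44202977e-01, -3.29364102e-01,
         8.46645341e+01],
       [ 9.99999862e-01, -3.17094032e-04,  4.19138349e-04,
        -1.57547679e+00],
       [-5.00191068e-04, -3.29363989e-01,  9.44202898e-01,
        -1.43201886e+02],
       [ 0.00000000e+00,  0.00000000e+00,  0.00000000e+00,
         1.00000000e+00]])}
```

View pics/top0.png

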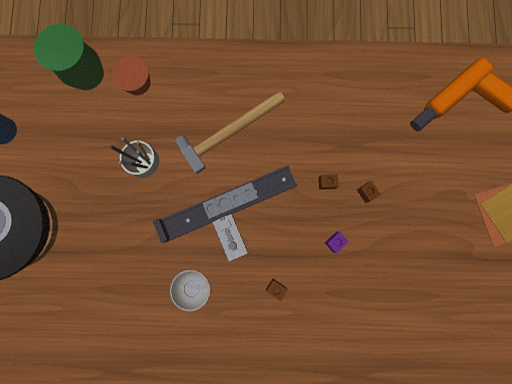

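View pics/scene0.png

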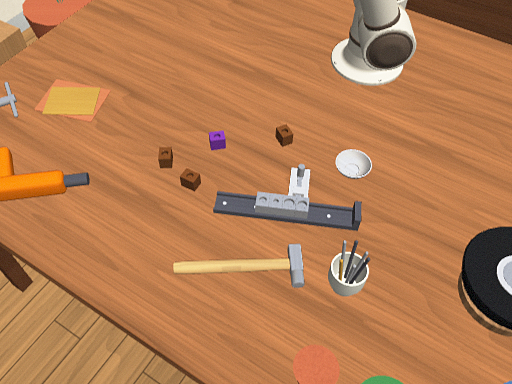

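The top view shows the rail from its open end at about (293,177) to the stop at (161,230). The block row spans (206,210) to (257,192), and the keeper's foot ends near (237,255). I'll enlarge it for accurate points.

```bash
python3 - <<'E'
from h import *
i=cv2.imread('pics/top0.png')[160:265,150:305]
cv2.imwrite('pics/c1.png',cv2.resize(i,None,fx=5,fy=5,interpolation=cv2.INTER_CUBIC))
for uv in[(293,177),(161,230),(237,255)]:print(back('top',uv,14))
E
```

```text
[622.77700447 -79.96861485  14.        ]
[501.53935436 204.99972769  14.        ]
[451.24843239  39.35199461  14.        ]
```

View pics/c1.png

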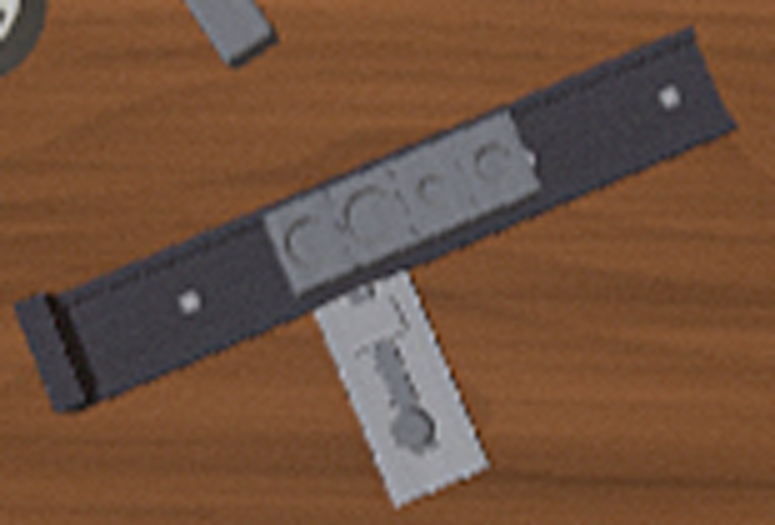

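The enlarged crop shows these points:
- Open-end corners at (692,30) and (736,127).
- Stop top at (17,303) and (58,411).
- Foot corners at (488,465) and (398,507).
- Post top at (415,425).
- Block row back at (511,110) to (541,187), and front at (265,213) to (298,296).

```bash
cat >> h.py <<'E'
def W(p,P):
    P=np.atleast_2d(np.array(P,float)); c,s=np.cos(p[2]),np.sin(p[2])
    return np.c_[p[0]+c*P[:,0]-s*P[:,1],p[1]+s*P[:,0]+c*P[:,1],P[:,2]]
E
python3 - <<'E'
from h import *
from scipy.optimize import least_squares as L
uv=lambda a:np.array(a)/5+[149.6,159.6]
M=np.array([[-151,-25,14],[-151,25,14],[164,-25,40],[164,25,40],[7,117,14],[51,117,14],[29,94,56]])
I=uv([(692,30),(736,127),(17,303),(58,411),(488,465),(398,507),(415,425)])
r=L(lambda p:(proj('top',W(p,M))-I).ravel(),[560,60,1.97]);p=r.x
print(p,r.fun.reshape(-1,2).round(1).tolist())
for a in[(511,110),(541,187),(265,213),(298,296)]:
    b=back('top',uv(a),40)[:2]-p[:2];c,s=np.cos(p[2]),np.sin(p[2]);print(b@[c,s],b@[-s,c])
for P in[(-90,0,30),(38,0,30),(29,94,56)]:print(W(p,P))
K,T=cam('wrist');np.save('rail.npy',p)
a=p[2];print('tool yaw', np.degrees(a))
from scipy.spatial.transform import Rotation as R
s=arm.read_state();m=R.from_quat(s['ee_rot']).as_matrix();print(m.round(3), s['clock'])
print('cup',back('top',(138,157),60),'dish',back('top',(190,290),20))
E
```

```text
[566.8121252   58.07298389   1.99188984] [[0.3, -1.4], [0.7, -0.3], [-0.9, -0.5], [-0.4, -0.0], [0.4, -0.2], [-0.5, -0.4], [0.3, 2.6]]
-59.971314723129986 -17.250095212674832
-58.762778844670166 18.024813600158595
52.80361140791357 -17.536627614741573
53.19150765664777 20.306231229233067
[[603.60040673 -24.0648414   30.        ]]
[[551.27929522  92.753399    30.        ]]
[[469.16972808  46.11630021  56.        ]]
tool yaw 114.12688107397595
[[-0.954 -0.299 -0.001]
 [-0.299  0.954  0.002]
 [ 0.     0.002 -1.   ]] 0.1
cup [651.72307771 248.81716032  60.        ] dish [377.32771949 136.14769539  20.        ]
```

```bash
cat >> h.py <<'E'
def sh(P):  # rail point -> shift in tool axes, roll to bring tool y on rail x
    from scipy.spatial.transform import Rotation as R
    p=np.load('rail.npy'); s=arm.read_state(); m=R.from_quat(s['ee_rot']).as_matrix()
    d=W(p,P)[0]-s['position']; yaw=np.arctan2(m[1,1],m[0,1])
    o=W(p,[0,0,0])[0]; c,q=np.cos(p[2]),np.sin(p[2]); e=s['position']-o
    print('shift',(m.T@d).round(1),'roll',np.degrees(yaw-p[2]).round(2),'| tcp rail',(c*e[0]+q*e[1]).round(1),(-q*e[0]+c*e[1]).round(1),s['position'][2].round(1),'F',s['contact_force'].round(1),'w',s['gripper_width'],'t',s['clock'])
E
python3 -c "
from h import *
sh([-100,0,110])"
```

```text
shift [-569.9  410.8  121.1] roll -6.73 | tcp rail -441.5 614.1 230.3 F [ 0.2 -0.2 -0.1] w 85.6973605976846 t 0.1
```

Emit:
drive_tool --pt "1 -40 29 8 -1" --pt "1 -80 58 17 -2" --pt "1 -120 86 25 -3" --pt "1 -160 115 34 -4" --pt "1 -200 144 42 -5" --pt "1 -240 173 51 -6" --pt "1 -280 202 60 -6.7" --pt "1 -320 231 68 -6.7" --pt "1 -360 259 76 -6.7" --pt "1 -400 288 85 -6.7" --pt "1 -440 317 93 -6.7" --pt "1 -475 342 101 -6.7"

```text
clock: 1.3
position: [538.8, -125.7, 129.7]
ee_rot: [-0.209, 0.978, 0.0, -0.0]
contact_force: [0.8, -0.9, -0.2]
gripper_width: 0.4
grasp_force: 0.0
```

```bash
python3 -c "
from h import *
sh([-100,0,110])"
```

```text
shift [-100.7   56.3   19.7] roll 0.03 | tcp rail -156.3 100.7 129.7 F [ 0.8 -0.9 -0.2] w 0.44333332112317336 t 1.3
```

Emit:
drive_tool --pt "1 -35 20 7 0" --pt "1 -70 40 14 0" --pt "1 -97 54 19 0" --pt "1 -97 54 19 0" --pt "1 -97 54 19 0"

```text
clock: 1.8
position: [604.0, -38.5, 110.4]
ee_rot: [-0.209, 0.978, 0.0, -0.001]
contact_force: [-0.4, -0.8, -0.6]
gripper_width: 0.1
grasp_force: 0.0
```

```bash
python3 -c "
from h import *
sh([-100,0,20])
cv2.imwrite('pics/w1.png',arm.get_image('wrist'))
cv2.imwrite('pics/t1.png',cv2.resize(arm.get_image('top')[140:270,150:310],None,fx=4,fy=4,interpolation=cv2.INTER_CUBIC))"
```

```text
shift [-5.7  3.3 90.4] roll 0.03 | tcp rail -103.3 5.6 110.4 F [-0.4 -0.8 -0.6] w 0.09406495040859547 t 1.8
```

View pics/w1.png

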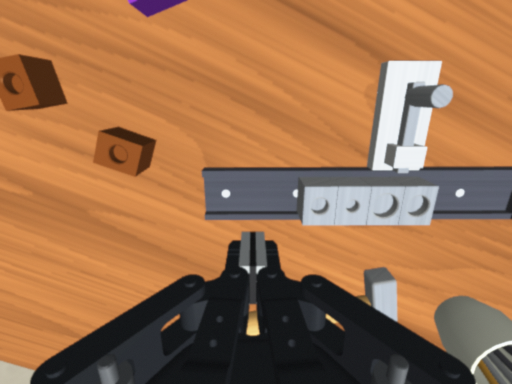

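The wrist view shows the rail's open end at (203,169) and (206,219), the row's top from x=303 to 433 along v≈225, the foot corners at (387,61) and (442,61), and the post top at (442,97). I'll refit the rail from these.

```bash
python3 - <<'E'
from h import *
from scipy.optimize import least_squares as L
from scipy.spatial.transform import Rotation as R
s=arm.read_state();K,T=cam('wrist');m=R.from_quat(s['ee_rot']).as_matrix();t0=s['position']
def pw(P):
    t=(np.atleast_2d(P)-t0)@m; c=(t-T[:3,3])@T[:3,:3]; q=c@K.T; return q[:,:2]/q[:,2:]
p0=np.load('rail.npy')
M=np.array([[-151,25,14],[-151,-25,14],[7,117,14],[51,117,14],[29,94,56]])
I=np.array([[203,168],[206,219],[388,61],[442,61],[442,97]])
print((pw(W(p0,M))-I).round(1).tolist())
r=L(lambda p:(pw(W(p,M[:4]))-I[:4]).ravel(),p0)
p=r.x;print(p,r.fun.round(1),(pw(W(p,M[4:]))-I[4]).round(1))
# average with top fit, weight the wrist view
for P in[(-150,0,0),(29,90,0)]:print(W(p0,P)-W(p,P))
for x in(-60,-59,-58):print(pw(W(p,[[x,-18,40],[x+112,-18,40],[x,18,40]])).round(0).tolist(),pw(W(p0,[[x,-18,40],[x+112,-18,40],[x,18,40]])).round(0).tolist())
np.save('rail2.npy',p)
E
```

```text
[[0.8, 3.9], [0.9, 1.5], [1.8, 2.1], [1.5, 2.0], [3.1, -4.9]]
[565.75403972  55.98374599   1.98925876] [-0.8  1.6 -0.8 -0.5  0.8 -0.3  0.6 -0.2] [[ 1.9 -7.6]]
[[1.41848318 2.25008565 0.        ]]
[[1.08491724 1.84190204 0.        ]]
[[302.0, 224.0], [428.0, 224.0], [305.0, 186.0]] [[304.0, 226.0], [429.0, 226.0], [306.0, 188.0]]
[[303.0, 224.0], [429.0, 224.0], [306.0, 186.0]] [[305.0, 226.0], [430.0, 226.0], [307.0, 188.0]]
[[304.0, 224.0], [430.0, 224.0], [307.0, 186.0]] [[306.0, 226.0], [431.0, 226.0], [309.0, 188.0]]
```

```bash
python3 -c "
from h import *
np.save('rail.npy',(np.load('rail.npy')+np.load('rail2.npy'))/2)
sh([-95,0,20])"
```

```text
shift [-5.4  8.5 91.1] roll 0.01 | tcp rail -103.5 5.3 111.1 F [0.1 0.2 1.3] w -0.13301905630651215 t 1.9
```

Emit:
drive_tool --pt "1 -5 4 35 0" --pt "1 -5 8 70 0" --pt "1 -5 8 86 0" --pt "1 -5 8 91 0" --pt "1 -5 8 91 0" --pt "1 -5 8 91 0"

```text
clock: 2.5
position: [606.6, -30.1, 21.7]
ee_rot: [-0.209, 0.978, -0.0, 0.001]
contact_force: [0.5, 0.7, -0.0]
gripper_width: 0.1
grasp_force: 0.0
```

```bash
python3 -c "
from h import *
sh([24,0,20])"
```

```text
shift [  1.2 120.    1.6] roll 0.03 | tcp rail -96.0 -1.3 21.7 F [ 0.5  0.7 -0. ] w 0.09313233016255214 t 2.5
```

Emit:
drive_tool --pt "1 0.2 7 1 0" --pt "1 0.4 13 1 0" --pt "1 0.6 17 1 0" --pt "1 0.8 20 1 0" --pt "1 1 23 1 0" --pt "1 1 26 1 0" --pt "1 1 29 1 0" --pt "1 1 33 1 0" --pt "1 1 37 1 0" --pt "1 1 41 1 0" --pt "1 1 45 1 0" --pt "1 1 49 1 0"

```text
clock: 3.7
position: [585.5, 13.8, 19.6]
ee_rot: [-0.209, 0.978, -0.001, 0.001]
contact_force: [2.3, -5.5, -0.7]
gripper_width: -0.3
grasp_force: 3.0
```

```bash
python3 -c "
from h import *
sh([24,0,20])
cv2.imwrite('pics/w2.png',arm.get_image('wrist'))"
```

```text
shift [-0.1 71.3 -0.5] roll 0.06 | tcp rail -47.3 0.1 19.6 F [ 2.3 -5.5 -0.7] w -0.32688337446087534 t 3.7
```

View pics/w2.png

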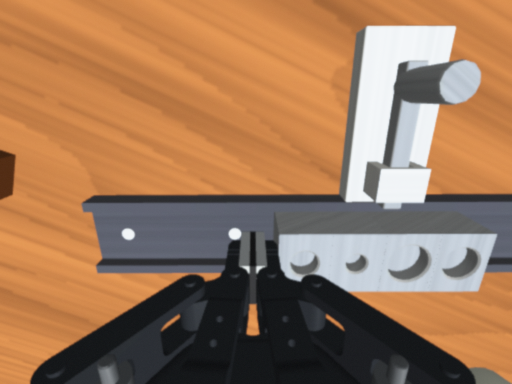

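The fingers at about (252,262) push on the row's back face at (277,255). The row is closed and straight, with its front at about (493,262), and the push force is about 6 N.

Emit:
drive_tool --pt "1 0 5 0 0" --pt "1 0 10 0 0" --pt "1 0 15 0 0" --pt "1 0 20 0 0" --pt "1 0 25 0 0" --pt "1 0 30 0 0" --pt "1 0 35 0 0" --pt "1 0 40 0 0" --pt "1 0 45 0 0" --pt "1 0 50 0 0" --pt "1 0 54 0 0" --pt "1 0 57 0 0"

```text
clock: 4.95
position: [561.8, 66.0, 19.5]
ee_rot: [-0.209, 0.978, -0.001, 0.0]
contact_force: [2.3, -5.0, 0.4]
gripper_width: 0.3
grasp_force: 3.1
```

```bash
python3 -c "
from h import *
sh([24,0,20])"
```

```text
shift [-0.4 14.  -0.5] roll 0.06 | tcp rail 10.0 0.4 19.5 F [ 2.3 -5.   0.4] w 0.25968657650169596 t 4.95
```

Emit:
drive_tool --pt "1 0 2 0 0" --pt "1 0 4 0 0" --pt "1 0 6 0 0" --pt "1 0 8 0 0" --pt "1 0 10 0 0" --pt "1 0 11 0 0" --pt "1 0 12 0 0" --pt "1 0 12 0 0"

```text
clock: 5.75
position: [556.9, 76.9, 19.5]
ee_rot: [-0.209, 0.978, -0.0, 0.0]
contact_force: [2.2, -4.3, -0.6]
gripper_width: -0.1
grasp_force: 2.7
```

Emit:
drive_tool --pt "1 0 1 0 0" --pt "1 0 2 0 0" --pt "1 0 3 0 0" --pt "1 0 4 0 0"

```text
clock: 6.15
position: [555.5, 80.1, 19.6]
ee_rot: [-0.209, 0.978, -0.001, 0.0]
contact_force: [5.0, -10.8, -0.2]
gripper_width: 0.4
grasp_force: 5.9
```

Emit:
drive_tool --pt "1 0 0.7 0 0" --pt "1 0 1.4 0 0" --pt "1 0 1.4 0 0" --pt "1 0 1.4 0 0"

```text
clock: 6.55
position: [555.4, 80.2, 19.6]
ee_rot: [-0.209, 0.978, -0.001, 0.0]
contact_force: [6.2, -12.4, -0.4]
gripper_width: 0.1
grasp_force: 6.9
```

```bash
python3 -c "
from h import *
sh([29,120,80])
cv2.imwrite('pics/w3.png',arm.get_image('wrist'))"
```

```text
shift [119.5   3.4 -60.4] roll 0.05 | tcp rail 25.6 0.5 19.6 F [  6.2 -12.4  -0.4] w 0.10543357734458489 t 6.55
```

View pics/w3.png

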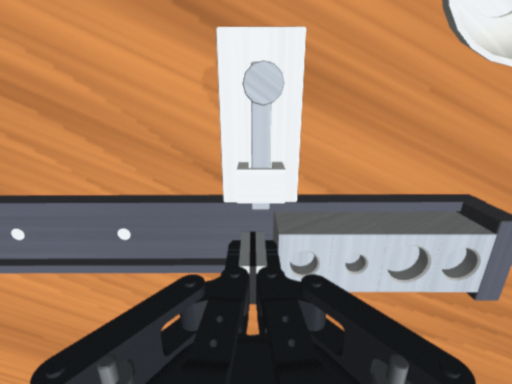

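The row sits against the stop at about (490,250) with no gaps, at a 14 N push. The post top is at (263,82). Next I back off, rise, and go round behind the post.

Emit:
drive_tool --pt "1 0 -5 0 0" --pt "1 0 -8 0 0" --pt "1 0 -8 -30 0" --pt "1 0 -8 -65 0" --pt "1 30 -4 -70 0" --pt "1 70 0 -70 0" --pt "1 105 3 -70 0" --pt "1 122 3 -70 0" --pt "1 122 3 -70 0" --pt "1 122 3 -70 0"

```text
clock: 7.6
position: [442.5, 36.0, 89.8]
ee_rot: [-0.209, 0.978, 0.0, 0.001]
contact_force: [0.5, 0.4, -0.1]
gripper_width: 0.0
grasp_force: 0.0
```

```bash
python3 -c "
from h import *
sh([29,122,38])
cv2.imwrite('pics/w4.png',arm.get_image('wrist'))
cv2.imwrite('pics/t4.png',cv2.resize(arm.get_image('top')[150:270,140:300],None,fx=4,fy=4,interpolation=cv2.INTER_CUBIC))"
```

```text
shift [ 0.5 -2.3 51.8] roll 0.1 | tcp rail 31.3 121.6 89.8 F [ 0.5  0.4 -0.1] w 0.019346216012431278 t 7.6
```

View pics/w4.png

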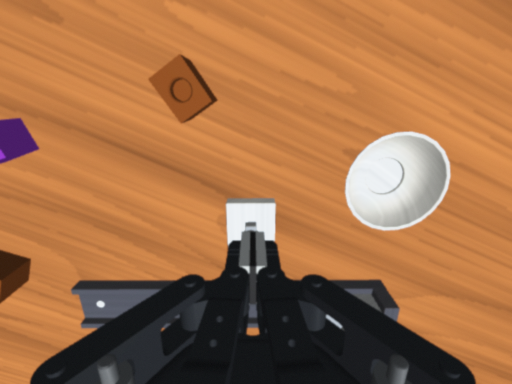

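The tool at (252,240) is centred on the keeper's foot (columns 227 to 275), with the dish well clear at (398,180). I descend and push.

Emit:
drive_tool --pt "1 1 -1.5 25 0" --pt "1 1 -1.5 45 0" --pt "1 1 -1.5 52 0" --pt "1 1 -1.5 52 0" --pt "1 -5 -1.5 52 0" --pt "1 -10 -1.5 52 0" --pt "1 -14 -1.5 52 0" --pt "1 -18 -1.5 52 0" --pt "1 -22 -1.5 52 0" --pt "1 -26 -1.5 52 0" --pt "1 -30 -1.5 52 0" --pt "1 -34 -1.5 52 0"

```text
clock: 8.9
position: [473.6, 48.1, 37.3]
ee_rot: [-0.209, 0.978, -0.0, -0.0]
contact_force: [-2.3, -0.8, 1.2]
gripper_width: 0.0
grasp_force: 1.2
```

```bash
python3 -c "
from h import *
sh([29,79,38])"
```

```text
shift [-9.3 -0.6 -0.7] roll 0.05 | tcp rail 29.6 88.3 37.3 F [-2.3 -0.8  1.2] w 0.014038929986677256 t 8.9
```

Emit:
drive_tool --pt "1 -3 0 0 0" --pt "1 -5 0 0 0" --pt "1 -7 0 0 0" --pt "1 -8 0 0 0" --pt "1 -9 0 0 0" --pt "1 -10 0 0 0" --pt "1 -10 0 0 0"

```text
clock: 9.6
position: [481.5, 51.6, 37.1]
ee_rot: [-0.209, 0.978, -0.0, -0.001]
contact_force: [-4.8, -1.7, 3.7]
gripper_width: 0.5
grasp_force: 2.5
```

Emit:
drive_tool --pt "1 -1 0 0 0" --pt "1 -2 0 0 0" --pt "1 -3 0 0 0" --pt "1 -3 0 0 0"

```text
clock: 10.0
position: [481.6, 51.5, 36.8]
ee_rot: [-0.208, 0.978, -0.001, -0.004]
contact_force: [-9.2, -3.1, 7.7]
gripper_width: -0.3
grasp_force: 4.9
```

```bash
python3 -c "
from h import *
sh([29,79,38])
cv2.imwrite('pics/w5.png',arm.get_image('wrist'))"
```

```text
shift [-0.6 -0.5 -1.2] roll -0.02 | tcp rail 29.5 79.6 36.8 F [-9.2 -3.1  7.7] w -0.3427025478430283 t 10.0
```

The bolt has hit its hard stop at TCP rail y=79.6, against about 79 expected. I retreat.

Emit:
drive_tool --pt "1 8 0 0 0" --pt "1 25 0 0 0" --pt "1 35 0 0 0" --pt "1 35 0 -40 0" --pt "1 35 0 -85 0" --pt "1 35 0 -130 0" --pt "1 35 0 -150 0" --pt "1 35 0 -150 0" --pt "1 35 0 -150 0"

```text
clock: 10.95
position: [453.6, 39.3, 187.4]
ee_rot: [-0.209, 0.978, 0.0, 0.001]
contact_force: [-0.8, 0.3, -1.1]
gripper_width: 0.3
grasp_force: 0.0
```

```bash
python3 -c "
from h import *
sh([29,79,38])
cv2.imwrite('pics/w6.png',arm.get_image('scene')[130:260,190:390].repeat(4,0).repeat(4,1))"
```

```text
shift [-30.8  -0.8 149.5] roll 0.04 | tcp rail 29.7 110.1 187.4 F [-0.8  0.3 -1.1] w 0.2842536264766801 t 10.95
```

View pics/w6.png

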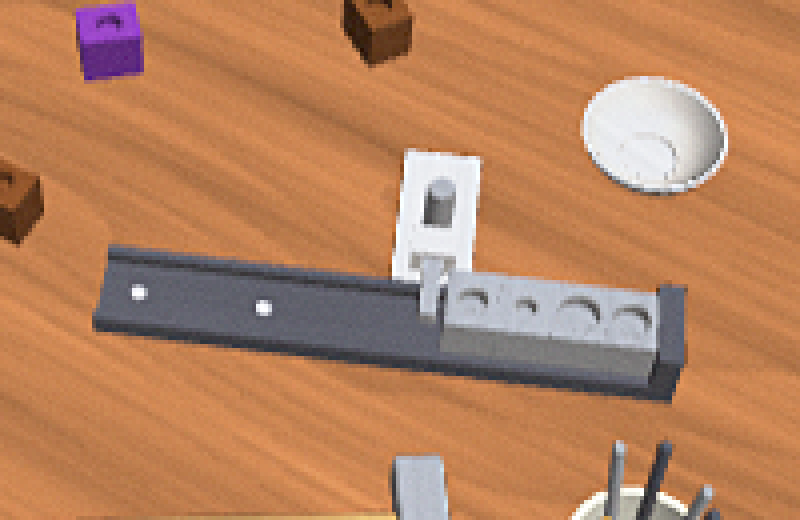

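The row is closed against the stop, at crop (445–660, 310). The bolt at (430,290) sticks out into the rail behind the row, and the arm is clear.

```bash
python3 -c "
from bench import arm
print(arm.job_done())"
```

```text
the job is handed in; nothing more can be done
None
```

I pushed the four blocks as one closed row against the end stop and pushed the keeper bolt in to its hard stop behind them; the arm finished clear, and I handed the job in at about 11 s, though no verdict came back.

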